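# Clip the box spanner into its sloping stand and lock it

### The arm

A 6-joint arm with a two-finger parallel gripper is mounted at the origin on a cart in front of the work surface, level with it; the furniture and walls round the work are solid. World frame = base frame: x ahead of the robot, y to its left, z up, the work surface at z = 0. Lengths are in m, angles in rad, forces in N, time in s.
With the tool pointing down it reaches from about 0.325 to 0.925 m from the base axis. Payload 3.1 kg.
Tool frame: the origin (TCP) lies between the finger pads; the fingertips stand 19 mm ahead of it and the grasp point (between the pads) is the TCP; z points along the fingers, y is the line along which they close (so a half turn about z gives the same grasp; the last joint's range is limited). The gripper opens to 85 mm and grips with 20 to 120 N. Pads are 22 mm wide; open, the fingers measure 114 mm over their backs; the gripper's body (76 mm by 85 mm) begins 54 mm behind the grasp point. The pads swing forward as they close: fully open they stand 13 mm farther back than shut.
Start: joints at [-1.445, 0.217, 1.613, -0, 1.311, -0.112], TCP at [0.147, -0.607, 0.25] pointing down, gripper open.
Joint ranges: [-2.75, 2.75], [-0.78, 2.1], [0.31, 2.55], [-1.13, 4.27], [0.13, 2.63], [-2.58, 2.58]. Speed limits (rad/s): [2.79, 2.79, 3.14, 3.14, 3.14, 3.14].

### API

Orientations are given as a rotation vector (axis times angle).
In Python, from bench import monitor, camera, sign_off, nets gives the robot as it stands.
- The arm moves only by the tool step_arm, never from a script. Its argument "deltas" is a list that holds one entry, the list of rows, each a list of 7 numbers: the shift along the tool's x, y, z in units of 60 mm (1.0 is 60 mm), then the turn, a rotation vector about the tool's x, y, z in units of 5 degrees (1.0 is 5 degrees), then the opening, from 0 (shut) to 1 (fully open). A call has exactly 10 rows; each row is the pose to reach, as a shift and turn from the pose commanded when the call began, along the tool's axes at that moment; what a row does not reach only later rows make up. A row lasts 1/8 s, in which the tool goes at most 62.5 mm and 10.7 degrees, less where a joint would pass 70% of its speed; a pose out of reach is approached as far as the arm can. A call with a gripper value outside its range is refused whole. The fingers move at their own pace and stop on an object; "grip_force" is the grip in N (left out, the last holds). Time passes only in rows, so rows that repeat a pose let the fingers close, or fill a call up. It gives the time, the measured TCP pose, the force, the opening and the grip force at its end, in the units of the state.
- monitor.sense(): the state, without advancing time (a new reading comes with each control period).
- camera(name): name is "scene" or "top" or "wrist"; returns a dict with "img" (420x560x3 uint8, blue, green, red), "K" (3x3 intrinsics, pixels), "R" (3x3) and "t" (3): a world point X has camera coordinates R X + t; the wrist camera has in their place "tool_from_camera" (4x4, takes a point from camera to tool coordinates, whose origin is the TCP and whose axes are the flange's). Camera axes: x right, y down, z forward; pixel columns grow to the right and rows downward; lengths in m; the calibration is good to about 2 mm. The wrist camera is an equidistant fisheye: a pixel r from the principal point sees the ray r / f radians off the axis. A picture is of the moment at which its call begins: read the wrist's pose just before it. There is no depth.
- sign_off(): hands the job in; it is judged then, once.
Trained networks look in a picture, given as the dict that the camera call returned (one of the last four; its "shot" number tells which), for a name from the list of things; names that differ only in an ending like _2 or _b are one class to them, and where a whole thing is asked for, a point or a joint stands for the part that bears it (a point fixed in the world has none). Each returns a list of dicts, best first, with "conf" (0 to 1); they miss things now and then, are a little off and sometimes report something else, mostly with a low value. They report only what shows in the picture. A call takes as long as a camera call.
- nets.search_frame(picture, query): "pixel" ([column, row] in pixels, amid what is visible of it).
- nets.landmark_of(picture, query): "pixel" ([column, row] in pixels: a listed point, or the origin of a listed thing).
The state is a dict: "clock": time; "qpos": joint angles; "qvel": joint speeds; "joint_torque": joint torques, N m; "tcp_pos": TCP position; "tool_rot": TCP orientation; "force": force on the tool from outside, world axes, zero at the start; "torque": the same for the moment, N m; "width": finger opening in m; "gripper_force": force on a finger pad.
Only numpy, scipy, OpenCV 4.12 (cv2) and the standard library are available. Lean on these libraries where they do the work, as an engineer would, in place of code of your own. Each camera call takes 0.05 s, during which the arm holds its last target. There are 200 camera calls.

### The job

Put the tubular box spanner away in the sloping tool stand: press it straight into the fork clip, past the sprung jaw, until it sits fully home with the jaw closed over it. Then slide the lock below the clip all the way to its right-hand end and let go of everything, without pushing the sanding block about.

Things in the scene. Friction and masses are not known exactly. Their poses are not given: they have to be found in the camera images.
- spanner_centre (a point): Centre of the loose tubular box spanner lying on the bench: bare steel tube 20 mm in diameter, 170 mm long, about 0.2 kg, with a 30 mm long hexagonal socket (26 mm across flats) at each end; hold it on the 110 mm of plain tube between. Both ends are alike. x axis along the tube, whose axis is 13 mm above the bench at the start.
- clip: The fork clip on the 35 degree sloping face of a fixed wooden tool stand 200 mm wide. Origin: where the spanner's centre lies when fully home, 100 mm above the bench. y: along the seated spanner. z: straight out of the face, up and toward the robot; the spanner comes in from +z. x: up the slope. The wooden face lies at z = -32 mm, from x = -88 to +65 mm.
- fork_left (a point): Middle of the seat in the left of the clip's two steel forks, 42 mm along the clip's +y from its origin (the right one is at -42); axes as the clip's. Each fork is 10 mm wide along y, with floor at z = -10 mm, fixed prong at x = +11 (to z = +43) and jaw finger at x = -11 mm (to z = +36), both flared at the top. The tube may sit up to 8 mm off along y before its sockets meet the forks.
- shelf_edge (a point): Middle of the lower front edge of the stand's own shelf, which overhangs the clip: 190 mm above the seated spanner and 20 mm behind it (level distance). A hand pointing straight down over the clip would hit it: come in along the clip's z axis, tilted 35 degrees toward the robot's side. The shelf is 200 mm wide and a small wedge and a shackle lie on it.
- jaw (a joint): Angle (rad) of the sprung jaw, whose two fingers turn together on a pin at the foot of the clip: 0 closed, positive pressed aside down the slope (limit 0.45). The entering tube pushes it aside by up to about 0.17 between 27 and 3 mm from home, against about 4 to 14 N in all; it then springs back to 0 over the tube.
- lock (a joint): Travel (m) of the lock, a flat steel bar that slides along the clip's -y (to the right as the robot sees it) on the sloping face, 64 mm down the slope from the spanner's seat: 0 to 0.006 at the start (open), 0.040 at the end stop (locked). It stays where it is left and needs about 2 to 3 N to slide.
- lock_knob (a point): Centre of the grip of the black knob on the lock bar, 20 mm above the wooden sloping face; the knob is 16 mm in diameter, stands up along the clip's z axis and its top is 12 mm further out than this point. Axes as the clip's. Push it toward -y of the clip, or pinch it.
- sanding_block: Bystander, loose: cork-brown sanding block lying on the bench in front of the stand, 112 x 62 mm, 30 mm high. Origin at the centre of the underside.

How it is judged:
By the outcome, as a careful person would: the job done as asked, in the order asked, and still so for the second after the job is handed in, with the robot touching nothing.
It also fails if it takes over 61 s, if anything falls off the work surface, if the arm or the gripper's body presses on something with over 40 N, if the wrist force passes 120 N, or if a joint passes its speed limit or range.

## Working session

There is one attempt and no reset: what is moved stays moved. The work goes in short steps, Python scripts to look and compute and a tool call to move; the robot and the scene stay as the last step left them, time stands still between calls to the robot, and variables do not carry over. Pictures are saved under pics/ and viewed, at most 10 in all, crops included, and the job is handed in when it is done.

Besides the shell and the picture viewer there is one more tool, called after ">>>" as a command line: name --argument value ..., lists and objects as JSON in quotes. step_arm: Moves the arm, as the interface text tells. Its arguments: {"type":"object","properties":{"deltas":{"type":"array"},"grip_force":{"type":"number"}},"required":["deltas"]}

```bash
mkdir -p pics; ls
cat > h.py <<'E'
import numpy as np, cv2
from scipy.spatial.transform import Rotation as Ro
from bench import monitor, camera, sign_off, nets
def ray(c,px):
    d=np.linalg.inv(c['K'])@np.array([px[0],px[1],1.]); R=np.array(c['R']);t=np.array(c['t'])
    return -R.T@t, R.T@d/np.linalg.norm(d)
def at_z(c,px,z):
    o,d=ray(c,px); return o+d*(z-o[2])/d[2]
def tri(rs):
    A=np.zeros((3,3));b=np.zeros(3)
    for o,d in rs:
        P=np.eye(3)-np.outer(d,d);A+=P;b+=P@o
    X=np.linalg.solve(A,b); return X,[float(np.linalg.norm((np.eye(3)-np.outer(d,d))@(X-o))) for o,d in rs]
def wray(c,px,s):
    K=np.array(c['K']);v=np.array([(px[0]-K[0,2])/K[0,0],(px[1]-K[1,2])/K[1,1]]);th=np.linalg.norm(v)
    d=np.array([*(v/th*np.sin(th)),np.cos(th)]);T=np.array(c['tool_from_camera']);R=Ro.from_rotvec(s['tool_rot']).as_matrix()
    return np.array(s['tcp_pos'])+R@T[:3,3], R@T[:3,:3]@d
def wpix(c,X,s):
    T=np.array(c['tool_from_camera']);R=Ro.from_rotvec(s['tool_rot']).as_matrix()
    p=T[:3,:3].T@(R.T@(np.array(X)-s['tcp_pos'])-T[:3,3]);th=np.arctan2(np.hypot(p[0],p[1]),p[2]);u=p[:2]/np.hypot(p[0],p[1])*th
    K=np.array(c['K']);return [K[0,0]*u[0]+K[0,2],K[1,1]*u[1]+K[1,2]]
def pix(c,X):
    p=np.array(c['K'])@(np.array(c['R'])@X+c['t']);return p[:2]/p[2]
E
python3 - <<'E'
from h import *
s=monitor.sense();print(s['tcp_pos'],s['tool_rot'],s['clock'])
C={n:camera(n) for n in('scene','top')}
for n,c in C.items():
    cv2.imwrite(f'pics/{n}0.png',c['img']);print(n,'cam at',-np.array(c['R']).T@c['t'])
for q in('spanner_centre','clip','fork_left','shelf_edge','lock_knob','sanding_block'):
    P={}
    for n,c in C.items():
        r=nets.landmark_of(c,q)[:2];print(q,n,[(np.round(a['pixel'],1),round(a['conf'],2)) for a in r])
        if r:P[n]=r[0]['pixel']
    if len(P)==2:
        X,e=tri([ray(C[n],P[n]) for n in C]);print('   tri',X.round(4),np.round(e,4))
    z={'spanner_centre':.013,'clip':.1,'sanding_block':0}.get(q)
    if z is not None:
        for n in P:print('   atz',n,at_z(C[n],P[n],z).round(4))
E
```

```text
pics
[ 0.14716209 -0.6066412   0.24894489] [-3.11700639e+00 -3.72379092e-01  1.32040636e-05] 0.0
scene cam at [-0.13905098  0.68216647  0.5947162 ]
top cam at [0.33823574 0.14866284 0.99885325]
spanner_centre scene [(array([249.5, 293.5]), 0.93)]
spanner_centre top [(array([254.7, 229.4]), 0.73)]
   tri [0.5385 0.3532 0.0188] [0.0022 0.0022]
   atz scene [0.5473 0.3513 0.013 ]
   atz top [0.5382 0.3526 0.013 ]
clip scene [(array([294.6, 224.4]), 0.86)]
clip top [(array([338.2, 213.8]), 0.81)]
   tri [0.6323 0.1884 0.1076] [0.0041 0.0041]
   atz scene [0.6402 0.1786 0.1   ]
   atz top [0.6378 0.1918 0.1   ]
fork_left scene [(array([281.5, 230.6]), 0.79)]
fork_left top [(array([322.2, 206.8]), 0.57)]
   tri [0.6321 0.2262 0.1006] [0.0047 0.0047]
shelf_edge scene [(array([286.1, 150.6]), 0.87), (array([338.9, 294.7]), 0.53)]
shelf_edge top [(array([353.1, 170.7]), 0.59)]
   tri [0.6607 0.1956 0.2876] [0.0005 0.0005]
lock_knob scene [(array([291.7, 256.1]), 0.74)]
lock_knob top [(array([306.1, 235.5]), 0.6)]
   tri [0.5686 0.2323 0.0641] [0.0022 0.0022]
sanding_block scene [(array([339.2, 293.8]), 0.97)]
sanding_block top [(array([306.1, 291.7]), 0.62), (array([321.5, 212.5]), 0.55)]
   tri [0.4631 0.1735 0.0056] [0.0065 0.0065]
   atz scene [0.4635 0.1647 0.    ]
   atz top [0.4686 0.1782 0.    ]
```

View pics/scene0.png

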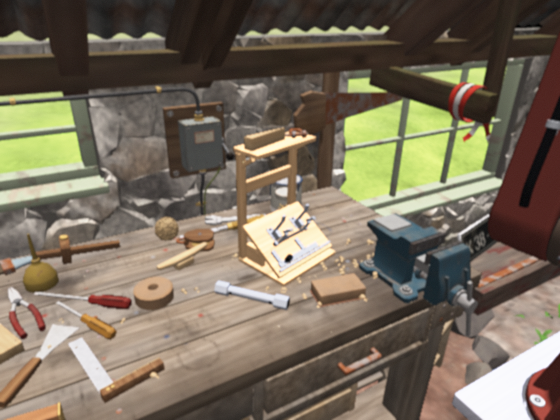

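View pics/top0.png

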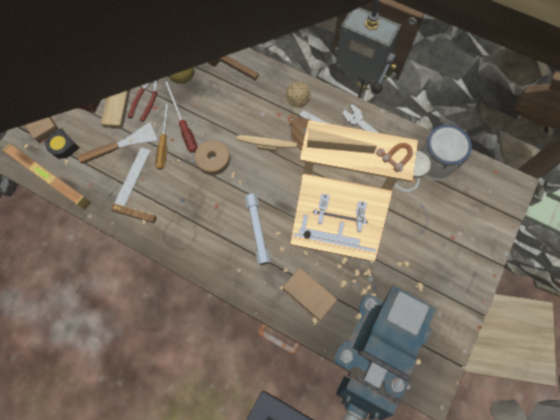

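The scene view shows the spanner at about (252,294), the sanding block at (339,290) and the stand at (290,240). In the top view the spanner runs (251,195) to (264,262), the knob is at (307,235) and the vice is near (385,330). Next I fit the stand's pose.

```bash
cat > fit.py <<'E'
from h import *
from scipy.optimize import least_squares
# clip frame: z out of face up toward robot; yaw psi: horizontal outward -> -(cos,sin)
def frame(psi):
    f=np.array([np.cos(psi),np.sin(psi),0]);up=np.array([0,0,1.]);a=np.radians(35)
    x=f*np.cos(a)+up*np.sin(a);z=-f*np.sin(a)+up*np.cos(a);return np.c_[x,np.cross(z,x),z]
E
python3 - <<'E'
from fit import *
C={n:camera(n) for n in('scene','top')}
O={'scene':dict(clip=(294.6,224.4),fl=(281.5,230.6),sh=(286.1,150.6),kn=(291.7,256.1)),'top':dict(clip=(338.2,213.8),fl=(322.2,206.8),sh=(353.1,170.7),kn=(306.1,235.5))}
def model(p):
    F=frame(p[2]);o=np.array([p[0],p[1],.1]);f=np.array([np.cos(p[2]),np.sin(p[2]),0])
    return dict(clip=o,fl=o+.042*F[:,1],sh=o+f*.02+[0,0,.19],kn=o+F@[-.064,p[3],-.012])
def res(p):
    M=model(p);return np.concatenate([pix(C[n],M[k])-O[n][k] for n in O for k in M])
r=least_squares(res,[.635,.19,0,.04],loss='soft_l1',f_scale=1.5);print(r.x.round(4),np.degrees(r.x[2]));print(res(r.x).reshape(2,4,2).round(1))
print({k:v.round(4) for k,v in model(r.x).items()})
for n,ps in dict(top=[(251,195),(264,262)],scene=[(217,286),(288,301)]).items():
    a,b=[at_z(C[n],p,.015) for p in ps];print(n,a.round(3),b.round(3),((a+b)/2).round(4),np.degrees(np.arctan2(*(b-a)[1::-1])))
# stand front foot edges and vice
for p in [(292,243),(375,258)]:print('edge',at_z(C['top'],p,.05).round(3))
for p in [(405,310),(375,375),(348,355)]:print('vice',at_z(C['top'],p,.1).round(3))
E
```

```text
[0.6407 0.1875 0.3726 0.0646] 21.351023664849087
[[[-3.1  0.7]
  [-0.6  0.8]
  [ 0.8 -0.8]
  [-2.   2.2]]

 [[ 2.3 -0.2]
  [-0.8  4.5]
  [ 0.2  0. ]
  [ 1.9  0. ]]]
{'clip': array([0.6407, 0.1875, 0.1   ]), 'fl': array([0.6254, 0.2266, 0.1   ]), 'sh': array([0.6593, 0.1948, 0.29  ]), 'kn': array([0.5747, 0.2311, 0.0535])}
top [0.609 0.403 0.015] [0.48  0.295 0.015] [0.5445 0.3489 0.015 ] -139.70201233361095
scene [0.605 0.405 0.015] [0.481 0.291 0.015] [0.5433 0.348  0.015 ] -137.32796901978244
edge [0.543 0.255 0.05 ]
edge [0.601 0.076 0.05 ]
vice [ 0.518 -0.019  0.1  ]
vice [ 0.377 -0.017  0.1  ]
vice [0.386 0.045 0.1  ]
```

```bash
cat >> fit.py <<'E'
def down(az): # tool pointing down with tool x at azimuth az (rad)
    return np.c_[[np.cos(az),np.sin(az),0],[np.sin(az),-np.cos(az),0],[0,0,-1.]]
def delta(s,pos,R):
    R0=Ro.from_rotvec(s['tool_rot']).as_matrix()
    return (R0.T@(np.array(pos)-s['tcp_pos'])/.06).round(3).tolist(),(np.degrees(Ro.from_matrix(R0.T@R).as_rotvec())/5).round(3).tolist()
E
python3 - <<'E'
from fit import *
s=monitor.sense();a=np.radians
for p,z in [((.15,-.6,.34),13.6),((.42,-.2,.34),20),((.48,0,.34),28),((.53,.335,.2),41)]:print(delta(s,p,down(a(z))))
print(camera('wrist')['tool_from_camera'])
E
```

```text
([0.074, -0.11, -1.495], [0.001, 0.0, 0.005])
([6.018, -5.529, -1.495], [0.001, 0.0, -1.275])
([7.775, -8.533, -1.495], [0.001, 0.0, -2.875])
([9.9, -13.763, 0.838], [0.001, 0.0, -5.475])
[[-8.63569393e-04 -9.65191254e-01 -2.61543683e-01  6.65904243e-02]
 [ 9.99999111e-01 -5.67710840e-04 -1.20675477e-03  3.11957256e-04]
 [ 1.01626796e-03 -2.61544493e-01  9.65190886e-01 -1.23636679e-01]
 [ 0.00000000e+00  0.00000000e+00  0.00000000e+00  1.00000000e+00]]
```

>>> step_arm --deltas '[[[0.5, -0.5, -0.8, 0, 0, 0, 1], [1.1, -1.1, -1.4, 0, 0, -0.2, 1], [1.8, -1.7, -1.5, 0, 0, -0.4, 1], [2.5, -2.4, -1.5, 0, 0, -0.6, 1], [3.2, -3.1, -1.5, 0, 0, -0.8, 1], [3.9, -3.8, -1.5, 0, 0, -1, 1], [4.6, -4.5, -1.5, 0, 0, -1.2, 1], [5.2, -5.2, -1.5, 0, 0, -1.4, 1], [5.8, -6.0, -1.5, 0, 0, -1.6, 1], [6.3, -6.8, -1.5, 0, 0, -1.8, 1]]]'

```text
clock: 2.1
tcp_pos: [0.4191, -0.12, 0.3407]
tool_rot: [3.08, 0.617, 0.002]
force: [0.7, 0.1, 0.2]
width: 0.0855
gripper_force: 0.0
```

Run:
```python
from fit import *
s=monitor.sense();a=np.radians;print(s['qpos'].round(2) if hasattr(s['qpos'],'round') else s['qpos'],s['tcp_pos'])
for p,z in [((.48,0,.34),28),((.53,.335,.2),41)]:print(delta(s,p,down(a(z))))
```

```text
[-0.44 -0.27  1.92  0.    1.49  0.74] [ 0.41910818 -0.11999962  0.34068206]
([1.707, -1.455, 0.012], [0.01, -0.011, -1.068])
([4.625, -6.288, 2.344], [0.012, -0.01, -3.668])
```

>>> step_arm --deltas '[[[0.6, -0.7, 0, 0, 0, -0.4, 1], [1.2, -1.5, 0, 0, 0, -0.8, 1], [1.7, -2.3, 0, 0, 0, -1.2, 1], [2.3, -3.1, 0.2, 0, 0, -1.6, 1], [2.9, -3.9, 0.6, 0, 0, -2.1, 1], [3.5, -4.7, 1.1, 0, 0, -2.6, 1], [4.1, -5.5, 1.6, 0, 0, -3.1, 1], [4.6, -6.2, 2.1, 0, 0, -3.7, 1], [4.6, -6.3, 2.3, 0, 0, -3.7, 1], [4.6, -6.3, 2.3, 0, 0, -3.7, 1]]]'

```text
clock: 3.35
tcp_pos: [0.5264, 0.333, 0.2002]
tool_rot: [2.94, 1.105, -0.007]
force: [-0.6, -0.2, 0.0]
width: 0.0855
gripper_force: 0.0
```

Run:
```python
from fit import *
s=monitor.sense();c=camera('wrist');cv2.imwrite('pics/w1.png',c['img']);print(s['tcp_pos'],s['tool_rot'],c['K'])
for q in('spanner_centre','clip','fork_left','shelf_edge','lock_knob'):
    r=nets.landmark_of(c,q)[:2];print(q,[(np.round(a['pixel'],1),round(a['conf'],2)) for a in r])
    if r and q=='spanner_centre':
        o,d=wray(c,r[0]['pixel'],s);print(o+d*(.013-o[2])/d[2])
print(wpix(c,[.544,.349,.013],s))
```

```text
[0.52640038 0.33297409 0.20022527] [ 2.93985903  1.10484203 -0.00698469] [[325.1922621    0.         282.2600481 ]
 [  0.         325.1922621  208.92193278]
 [  0.           0.           1.        ]]
spanner_centre [(array([277.2, 169.5]), 0.85)]
[0.53889052 0.35034764 0.013     ]
clip [(array([495. , 227.4]), 0.72)]
fork_left [(array([465. , 210.3]), 0.63)]
shelf_edge []
lock_knob [(array([397.8, 227.3]), 0.67)]
[np.float64(281.74283796170295), np.float64(166.46056956332995)]
```

View pics/w1.png

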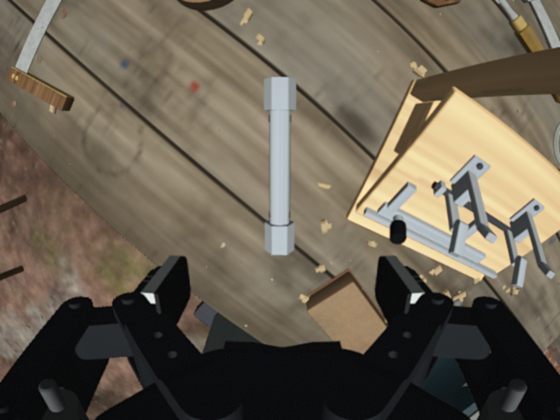

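Run:
```python
from fit import *
from scipy.optimize import least_squares
s=monitor.sense();W=camera('wrist')
g=lambda p,z:(lambda od:od[0]+od[1]*(z-od[0][2])/od[1][2])(wray(W,p,s))
a,b=g((280,79),.015),g((279,252),.015);print('ends',a.round(4),b.round(4),((a+b)/2).round(4),np.linalg.norm(a-b),np.degrees(np.arctan2(*(a-b)[1::-1])))
a,b=g((281,105),.023),g((280,224),.023);print('tube',((a+b)/2).round(4),np.degrees(np.arctan2(*(a-b)[1::-1])))
C={n:camera(n) for n in('scene','top')}
O={'scene':dict(clip=(294.6,224.4),fl=(281.5,230.6),sh=(286.1,150.6),kn=(291.7,256.1)),'top':dict(clip=(338.2,213.8),fl=(322.2,206.8),sh=(353.1,170.7),kn=(306.1,235.5)),'wrist':dict(clip=(495,227.4),fl=(465,210.3),kn=(398,229))}
def model(p):
    F=frame(p[2]);o=np.array([p[0],p[1],.1]);f=np.array([np.cos(p[2]),np.sin(p[2]),0])
    return dict(clip=o,fl=o+.042*F[:,1],sh=o+f*.02+[0,0,.19],kn=o+F@[-.064,p[3],-.012])
def res(p):
    M=model(p);return np.concatenate([(np.array(wpix(W,M[k],s)) if n=='wrist' else pix(C[n],M[k]))-O[n][k] for n in O for k in O[n]])
r=least_squares(res,[.635,.19,0,.04],loss='soft_l1',f_scale=1.5);print(r.x.round(4),np.degrees(r.x[2]));print(res(r.x).reshape(-1,2).round(1).tolist())
# block corners & centre
az=a-b;az=np.arctan2(az[1],az[0])
print(delta(s,(.543,.35,.025),down(az)))
```

```text
ends [0.6104 0.4056 0.015 ] [0.4785 0.2927 0.015 ] [0.5444 0.3491 0.015 ] 0.17362591281987047 40.5618986310162
tube [0.5479 0.3507 0.023 ] 40.44511332814937
[0.6415 0.1852 0.3147 0.0646] 18.02951790347828
[[-2.5, 0.4], [-0.7, 0.1], [1.8, -1.2], [-3.2, 1.6], [3.5, -0.1], [0.5, 3.6], [2.2, 0.3], [2.1, -1.6], [0.2, -0.1], [-2.6, -1.3], [-0.3, 1.5]]
([0.363, -0.07, 2.988], [0.011, -0.032, 0.116])
```

The wrist view shows the spanner upright, from (280,78) to (279,253), with a clear grasp zone. The stand is on the right, with the knob at (398,231).

>>> step_arm --deltas '[[[0.35, -0.04, 0.8, 0, 0, 0.1, 0.6], [0.36, -0.04, 1.6, 0, 0, 0.1, 0.6], [0.36, -0.04, 2.3, 0, 0, 0.1, 0.6], [0.36, -0.04, 2.7, 0, 0, 0.1, 0.6], [0.36, -0.04, 3.02, 0, 0, 0.1, 0.6], [0.36, -0.04, 3.02, 0, 0, 0.1, 0.6], [0.36, -0.04, 3.02, 0, 0, 0.1, 0.1], [0.36, -0.04, 3.02, 0, 0, 0.1, 0.1], [0.36, -0.04, 3.02, 0, 0, 0.1, 0.1], [0.36, -0.04, 3.02, 0, 0, 0.1, 0.1]]]' --grip_force 70

```text
clock: 5.05
tcp_pos: [0.5439, 0.3502, 0.0234]
tool_rot: [-2.946, -1.09, -0.005]
force: [-1.6, 0.8, 6.7]
width: 0.0175
gripper_force: 68.6
```

Run:
```python
from fit import *
s=monitor.sense();print(s['force'],s['torque'],s['width'],s['gripper_force'],s['tcp_pos'])
c=camera('wrist');cv2.imwrite('pics/w2.png',cv2.resize(c['img'][120:340,150:410],None,fx=2.5,fy=2.5))
```

```text
[-1.58000867  0.83508418  6.70435113] [0.10012904 0.16885172 0.0197724 ] 0.01746323263635477 68.62426042556763 [0.54387352 0.35022124 0.02335763]
```

View pics/w2.png

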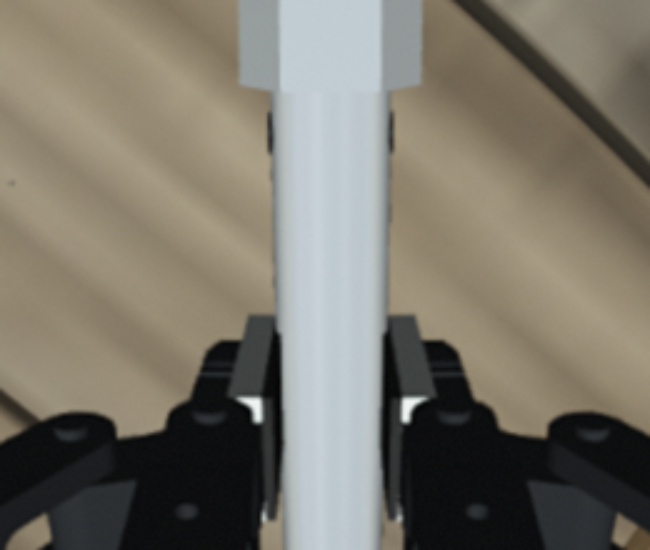

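The grip looks sound: the tube is between both pads, with the socket at the top of the crop. I'll lift and turn toward the clip.

```bash
cat >> fit.py <<'E'
P=np.array([.6415,.1852,.1]); PSI=.3147
def toolR(psi): 
    F=frame(psi); return np.c_[F[:,1],F[:,0],-F[:,2]]
TG=.0105 # tube ahead of TCP
def tcp_for(x,y,z,P=P,psi=PSI):
    F=frame(psi); return P+F@np.array([x,y,z+TG])
E
python3 - <<'E'
from fit import *
s=monitor.sense()
R=toolR(PSI);R0=Ro.from_rotvec(s['tool_rot']);rv=(R0.inv()*Ro.from_matrix(R)).as_rotvec()
print(delta(s,(.52,.32,.16),(R0*Ro.from_rotvec(rv*.3)).as_matrix()))
print(delta(s,(.49,.26,.25),(R0*Ro.from_rotvec(rv*.7)).as_matrix()))
print(tcp_for(0,0,.11),delta(s,tcp_for(0,0,.11),R))
E
```

```text
([-0.622, 0.124, -2.28], [-1.841, 1.224, -3.914])
([-1.647, 0.558, -3.783], [-4.295, 2.857, -9.133])
[0.57577837 0.16380645 0.19870782] ([-1.609, 2.705, -2.927], [-6.136, 4.081, -13.046])
```

>>> step_arm --deltas '[[[0, 0, -0.5, 0, 0, 0, 0.1], [-0.1, 0, -1.2, -0.4, 0.3, -0.9, 0.1], [-0.3, 0.1, -1.9, -1.1, 0.8, -2.4, 0.1], [-0.7, 0.2, -2.7, -1.9, 1.3, -4.1, 0.1], [-1.1, 0.4, -3.3, -2.8, 1.8, -5.8, 0.1], [-1.5, 0.5, -3.8, -3.6, 2.4, -7.6, 0.1], [-1.65, 0.9, -3.8, -4.4, 2.9, -9.4, 0.1], [-1.65, 1.4, -3.6, -5.2, 3.4, -11.1, 0.1], [-1.6, 2.0, -3.3, -5.9, 3.9, -12.6, 0.1], [-1.61, 2.6, -2.93, -6.136, 4.081, -13.046, 0.1]]]'

```text
clock: 6.35
tcp_pos: [0.5666, 0.1721, 0.1991]
tool_rot: [1.595, 2.188, 0.682]
force: [0.8, 1.9, -2.9]
width: 0.0176
gripper_force: 69.0
```

Run:
```python
from fit import *
c0=camera('scene');s=monitor.sense();c=camera('wrist');cv2.imwrite('pics/w3.png',c['img']);print(s['tcp_pos'],s['tool_rot'],s['width'],s['force'],s['qpos'])
for q in('spanner_centre','clip','fork_left','lock_knob'):
    r=nets.landmark_of(c,q)[:2];print(q,[(np.round(a['pixel'],1),round(a['conf'],2)) for a in r])
F=frame(PSI)
for k,v in dict(clip=[0,0,0],fl=[0,.042,0],kn=[-.064,.0646,-.012],prongL=[.011,.042,.043],prongR=[.011,-.042,.043],jawL=[-.011,.042,.036],jawR=[-.011,-.042,.036],c1=[-.088,.1,-.032],c2=[-.088,-.1,-.032],c3=[.065,.1,-.032]).items():print(k,np.round(wpix(c,P+F@np.array(v),s),1))
```

```text
[0.56686435 0.16795549 0.19483655] [1.59500088 2.18956867 0.67347802] 0.017473875674897683 [ 0.58637398 -3.33213195 -5.4002593 ] [ 0.11708398 -0.0848137   2.1452779   0.22443269  0.50222837 -0.35943757]
spanner_centre [(array([280.3, 276.3]), 0.82), (array([ 61.6, 172.9]), 0.57)]
clip []
fork_left []
lock_knob [(array([211.4, 132.2]), 0.94)]
clip [294.2 216.1]
fl [294.5 162.7]
kn [213.6 133.7]
prongL [313.6 171.2]
prongR [310.5 290.4]
jawL [278.8 169.6]
jawR [279.5 285.7]
c1 [191.1  93.5]
c2 [205.2 301.7]
c3 [369.7  92.5]
```

View pics/w3.png

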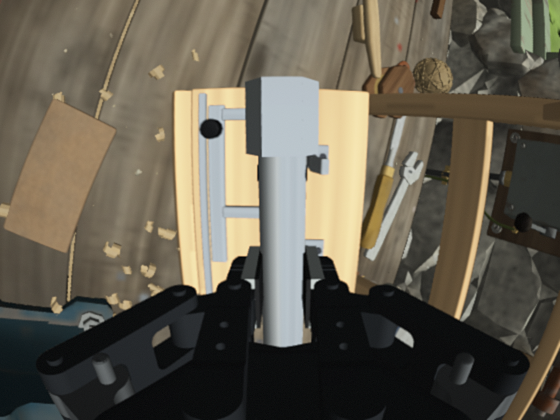

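The spanner is held square, its left socket at (282,115). The knob is at (211,130), and the fork arms show at rows 114 and 212. The arm was still settling, so I'll retake and check against the model overlay.

Run:
```python
from fit import *
s=monitor.sense();c=camera('wrist');im=c['img'];print(s['tcp_pos'],s['tool_rot'])
k=3.8;x0,y0=170,82
o=cv2.resize(im[y0:y0+155,x0:x0+210],None,fx=k,fy=k,interpolation=cv2.INTER_CUBIC)
F=frame(PSI)
for v in [[-.088,.1,-.032],[.065,.1,-.032],[-.05,.042,-.03],[-.05,-.042,-.03],[.02,.042,-.03],[.02,-.042,-.03],[-.064,.0646,-.012],[-.064,.0646,0],[-.064,.0646,-.032],[.011,.047,.043],[.011,.037,.043]]:
    u=wpix(c,P+F@np.array(v),s);print(v,np.round(u,1));cv2.circle(o,(int((u[0]-x0)*k),int((u[1]-y0)*k)),4,(0,0,255),1)
cv2.imwrite('pics/w4.png',o)
```

```text
[0.56687263 0.17307847 0.19976251] [1.59924842 2.18635845 0.68110127]
[-0.088, 0.1, -0.032] [186.7 100.7]
[0.065, 0.1, -0.032] [363.   98.2]
[-0.05, 0.042, -0.03] [230.3 164.8]
[-0.05, -0.042, -0.03] [234.8 254.8]
[0.02, 0.042, -0.03] [311.3 164. ]
[0.02, -0.042, -0.03] [309.9 254.8]
[-0.064, 0.0646, -0.012] [208.8 140.6]
[-0.064, 0.0646, 0] [205.2 141.4]
[-0.064, 0.0646, -0.032] [214.1 139.3]
[0.011, 0.047, 0.043] [306.  170.5]
[0.011, 0.037, 0.043] [305.9 185.9]
```

View pics/w4.png

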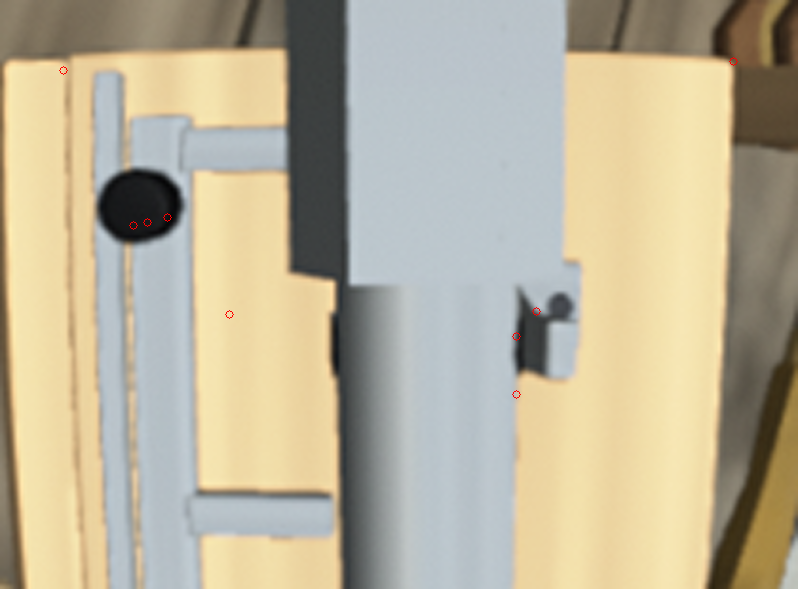

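The overlay shows the stand slightly off the model: the left and top edges sit about 2–3 px high and there is about 1° of yaw. I'll refit with these edges.

Run:
```python
from fit import *
from scipy.optimize import least_squares
s=monitor.sense();c=camera('wrist')
px=lambda u:(np.array(u)+.5)/3.8-.5+[170,82]
pts=[((70,55),[-.088,.1,-.032]),((733,58),[.065,.1,-.032])]
lines=[((77,300),-.088),((83,500),-.088),((722,300),.065),((711,500),.065)]
bar=[((190,130),0),((195,350),0),((200,585),0)]
tip=((563,349),.043)
def res(p):
    F=frame(p[2]);o=np.array([p[0],p[1],.1]);r=[]
    for u,v in pts:r+=list(wpix(c,o+F@np.array(v),s)-px(u))
    for i,(u,x) in enumerate(lines):r+=list(wpix(c,o+F@np.array([x,p[4+i],-.032]),s)-px(u))
    for i,(u,x) in enumerate(bar):r+=list(wpix(c,o+F@np.array([p[3],p[8+i],-.028]),s)-px(u))
    r.append(wpix(c,o+F@np.array([.016,.042,.043]),s)[1]-px(tip[0])[1])
    return np.array(r)
r=least_squares(res,[*P[:2],PSI,-.055]+[.0]*7,loss='soft_l1');print(r.x.round(4),np.degrees(r.x[2]));print(res(r.x).round(1))
F=frame(r.x[2]);print('shift in clip',F.T@(np.array([*r.x[:2],.1])-P))
```

```text
[ 0.64    0.188   0.2922 -0.058   0.0424 -0.0061  0.0439 -0.004   0.0812
  0.031  -0.0256] 16.74443643251588
[-0.4  0.   0.8  0.1 -1.4  0.  -0.5  0.   1.7  0.   1.5  0.1  0.2 -0.
 -0.5  0.   0.3 -0.  -0.1]
shift in clip [-0.00051816  0.00314433  0.00036282]
```

```bash
sed -i 's/^P=.*/P=np.array([.640,.188,.1]); PSI=.2922/' fit.py
python3 - <<'E'
from fit import *
s=monitor.sense();print(s['force'])
for z in(.065,.03,.0):print(z,delta(s,tcp_for(0,0,z),toolR(PSI)))
E
```

```text
[ 0.48031538  0.0441513  -2.63831278]
0.065 ([-0.131, 0.05, 0.819], [-0.09, -0.146, 0.146])
0.03 ([-0.139, 0.054, 1.402], [-0.09, -0.146, 0.146])
0.0 ([-0.145, 0.058, 1.902], [-0.09, -0.146, 0.146])
```

>>> step_arm --deltas '[[[-0.05, 0.02, 0.2, -0.05, -0.08, 0.08, 0.1], [-0.1, 0.04, 0.4, -0.09, -0.146, 0.146, 0.1], [-0.13, 0.05, 0.6, -0.09, -0.146, 0.146, 0.1], [-0.13, 0.05, 0.75, -0.09, -0.146, 0.146, 0.1], [-0.13, 0.05, 0.82, -0.09, -0.146, 0.146, 0.1], [-0.13, 0.05, 0.82, -0.09, -0.146, 0.146, 0.1], [-0.13, 0.05, 0.82, -0.09, -0.146, 0.146, 0.1], [-0.13, 0.05, 0.82, -0.09, -0.146, 0.146, 0.1], [-0.13, 0.05, 0.82, -0.09, -0.146, 0.146, 0.1], [-0.13, 0.05, 0.82, -0.09, -0.146, 0.146, 0.1]]]'

```text
clock: 8.0
tcp_pos: [0.5986, 0.1747, 0.1613]
tool_rot: [1.61, 2.162, 0.681]
force: [0.0, 0.3, -3.0]
width: 0.0173
gripper_force: 68.9
```

Run:
```python
from fit import *
s=monitor.sense();c=camera('wrist');im=c['img'];print(s['tcp_pos'],s['tool_rot'],s['force'],s['width'])
for z in(.065,.03,.0,-.0015):print(z,delta(s,tcp_for(0,0,z),toolR(PSI)))
r=nets.landmark_of(c,'lock_knob');print(r[:1])
x0,y0,k=150,60,3
o=cv2.resize(im[y0:y0+195,x0:x0+260],None,fx=k,fy=k,interpolation=cv2.INTER_CUBIC)
F=frame(PSI)
for v in [[-.088,.1,-.032],[.065,.1,-.032],[-.064,.0646,0],[.011,.047,.043],[.011,.037,.043],[.011,-.037,.043],[.011,-.047,.043],[-.011,.047,.036],[-.011,-.037,.036],[0,.083,.065],[0,.055,.065]]:
    u=wpix(c,P+F@np.array(v),s);cv2.circle(o,(int((u[0]+.5-x0)*k),int((u[1]+.5-y0)*k)),4,(0,0,255),1)
cv2.imwrite('pics/w5.png',o)
```

```text
[0.5986399  0.17467011 0.16125873] [1.61004209 2.1624511  0.68138363] [ 0.04241588  0.25176785 -3.02349676] 0.01728727380586783
0.065 ([0.014, 0.008, -0.007], [-0.005, 0.008, -0.013])
0.03 ([0.015, 0.008, 0.577], [-0.005, 0.008, -0.013])
0.0 ([0.015, 0.008, 1.077], [-0.005, 0.008, -0.013])
-0.0015 ([0.015, 0.008, 1.102], [-0.005, 0.008, -0.013])
[{'pixel': [181.0, 129.6], 'conf': 0.66}]
```

View pics/w5.png

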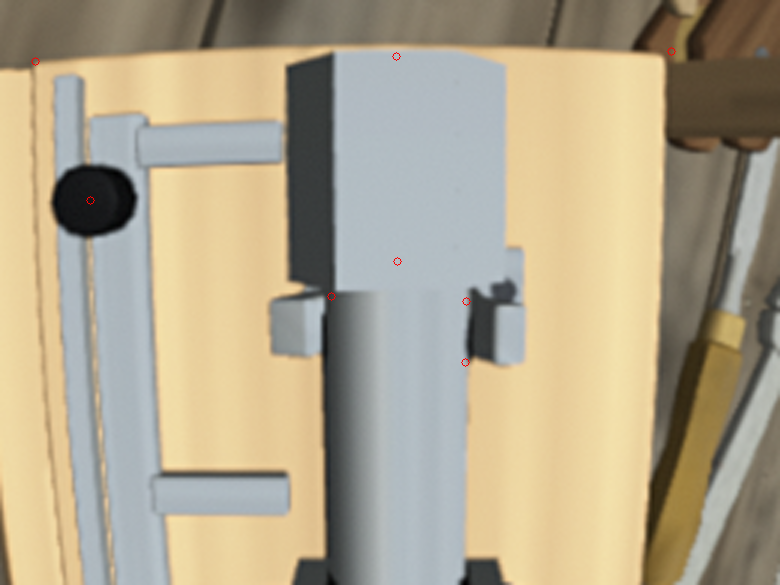

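The tube (crop columns 327–467) sits midway between the left prong (470+) and the jaw (322). It is about 2 mm low in y, which is within tolerance. Pressing in.

>>> step_arm --deltas '[[[0.04, 0, 0.15, 0, 0, 0, 0.1], [0.04, 0, 0.3, 0, 0, 0, 0.1], [0.04, 0, 0.45, 0, 0, 0, 0.1], [0.04, 0, 0.55, 0, 0, 0, 0.1], [0.04, 0, 0.65, 0, 0, 0, 0.1], [0.04, 0, 0.75, 0, 0, 0, 0.1], [0.04, 0, 0.85, 0, 0, 0, 0.1], [0.04, 0, 0.95, 0, 0, 0, 0.1], [0.04, 0, 1.03, 0, 0, 0, 0.1], [0.04, 0, 1.08, 0, 0, 0, 0.1]]]'

```text
clock: 9.35
tcp_pos: [0.6326, 0.1874, 0.1085]
tool_rot: [1.611, 2.165, 0.68]
force: [-38.4, -15.2, 37.6]
width: 0.0175
gripper_force: 75.1
```

```bash
cat > st.py <<'E'
from fit import *
camera('top');s=monitor.sense();F=frame(PSI)
print('tcp in clip mm',(F.T@(s['tcp_pos']-P)*1e3).round(1),'force clip',(F.T@s['force']).round(1),s['force'].round(1),s['width'],s['clock'])
print(delta(s,tcp_for(0,0,0),toolR(PSI)))
E
python3 st.py
```

```text
tcp in clip mm [-1.1  1.5 11.3] force clip [-7.9 -2.6 25.9] [-19.6  -8.6  16.7] 0.01692246272838956 9.4
([-0.026, 0.018, 0.013], [-0.036, -0.003, -0.006])
```

>>> step_arm --deltas '[[[0, 0, 0, 0, 0, 0, 0.1], [0, 0, 0, 0, 0, 0, 0.1], [0, 0, 0, 0, 0, 0, 0.1], [0, 0, 0, 0, 0, 0, 0.1], [0, 0, 0, 0, 0, 0, 0.1], [0, 0, 0.01, 0, 0, 0, 0.1], [0, 0, 0.01, 0, 0, 0, 0.1], [0, 0, 0.01, 0, 0, 0, 0.1], [0, 0, 0.01, 0, 0, 0, 0.1], [0, 0, 0.01, 0, 0, 0, 0.1]]]'

```text
clock: 10.65
tcp_pos: [0.6325, 0.1874, 0.1086]
tool_rot: [1.611, 2.165, 0.68]
force: [-21.9, -8.7, 19.5]
width: 0.0173
gripper_force: 72.8
```

```bash
python3 st.py
python3 - <<'E'
from fit import *
s=monitor.sense();c=camera('wrist');x0,y0,k=130,90,3
cv2.imwrite('pics/w6.png',cv2.resize(c['img'][y0:y0+195,x0:x0+260],None,fx=k,fy=k,interpolation=cv2.INTER_CUBIC))
F=frame(PSI)
for v in [[0,.085,0],[0,.055,0],[.011,.042,.043],[-.011,.047,.036],[-.011,.037,.036]]: print(v,((wpix(c,P+F@np.array(v),s)-np.array([x0,y0]))*k).round(0))
print(nets.landmark_of(c,'lock_knob')[:1])
E
```

```text
tcp in clip mm [-1.1  1.5 11.3] force clip [-9.  -1.2 29.8] [-23.1  -8.2  19.3] 0.01759297912990316 10.7
([-0.026, 0.018, 0.013], [-0.03, -0.002, -0.008])
[0, 0.085, 0] [460. -30.]
[0, 0.055, 0] [460. 186.]
[0.011, 0.042, 0.043] [573. 359.]
[-0.011, 0.047, 0.036] [354. 295.]
[-0.011, 0.037, 0.036] [356. 388.]
[{'pixel': [146.4, 136.4], 'conf': 0.83}]
```

View pics/w6.png

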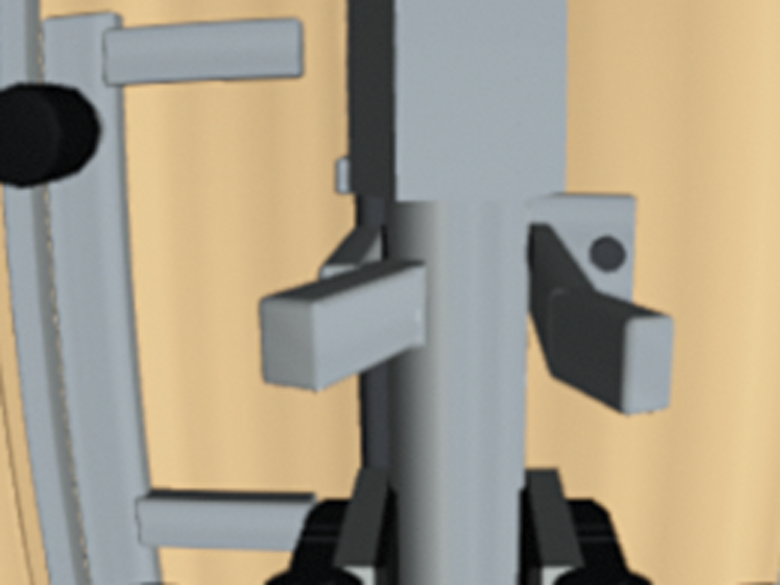

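The jaw nose overhangs the tube at crop (415,300) and the sockets are clear of the forks, so the spanner is home. Releasing and retracting.

>>> step_arm --deltas '[[[0, 0, -0.01, 0, 0, 0, 0.15], [0, 0, -0.01, 0, 0, 0, 0.4], [0, 0, -0.01, 0, 0, 0, 0.4], [0, 0, -0.01, 0, 0, 0, 0.4], [0, 0, -0.01, 0, 0, 0, 0.4], [0, 0, -0.1, 0, 0, 0, 0.4], [0, 0, -0.3, 0, 0, 0, 0.4], [0, 0, -0.7, 0, 0, 0, 0.4], [0, 0, -1.1, 0, 0, 0, 0.4], [0, 0, -1.4, 0, 0, 0, 0.4]]]'

```text
clock: 12.05
tcp_pos: [0.5873, 0.1738, 0.178]
tool_rot: [1.609, 2.161, 0.682]
force: [0.5, -0.1, -0.3]
width: 0.034
gripper_force: 0.0
```

```bash
python3 st.py
python3 - <<'E'
from fit import *
s=monitor.sense();c=camera('wrist');x0,y0,k=130,50,2.5
cv2.imwrite('pics/w7.png',cv2.resize(c['img'][y0:y0+230,x0:x0+310],None,fx=k,fy=k,interpolation=cv2.INTER_CUBIC))
print(nets.landmark_of(c,'lock_knob')[:1], nets.landmark_of(c,'spanner_centre')[:1],nets.landmark_of(c,'clip')[:1])
F=frame(PSI)
for v in [[0,0,0],[0,.085,0],[0,-.085,0],[-.064,.0646,-.012],[-.064,.0646,0]]: print(v,np.round(wpix(c,P+F@np.array(v),s),1))
for y,z in((.098,.08),(.098,.003)):print(delta(s,P+F@np.array([-.064,y,z]),toolR(PSI)))
E
```

```text
tcp in clip mm [ 1.4  1.6 96.6] force clip [ 0.2 -0.5 -0.6] [ 0.6 -0.3 -0.3] 0.03419814409391235 12.1
([-0.024, -0.029, 1.435], [0.04, 0.014, -0.008])
[{'pixel': [188.9, 127.0], 'conf': 0.61}] [{'pixel': [276.6, 221.2], 'conf': 0.75}] [{'pixel': [275.0, 218.0], 'conf': 0.91}]
[0, 0, 0] [279.3 219.4]
[0, 0.085, 0] [278.9  96.5]
[0, -0.085, 0] [279.9 320. ]
[-0.064, 0.0646, -0.012] [190.7 128.9]
[-0.064, 0.0646, 0] [186.  129.3]
([1.607, -1.092, 0.271], [0.04, 0.014, -0.008])
([1.609, -1.097, 1.554], [0.04, 0.014, -0.008])
```

View pics/w7.png

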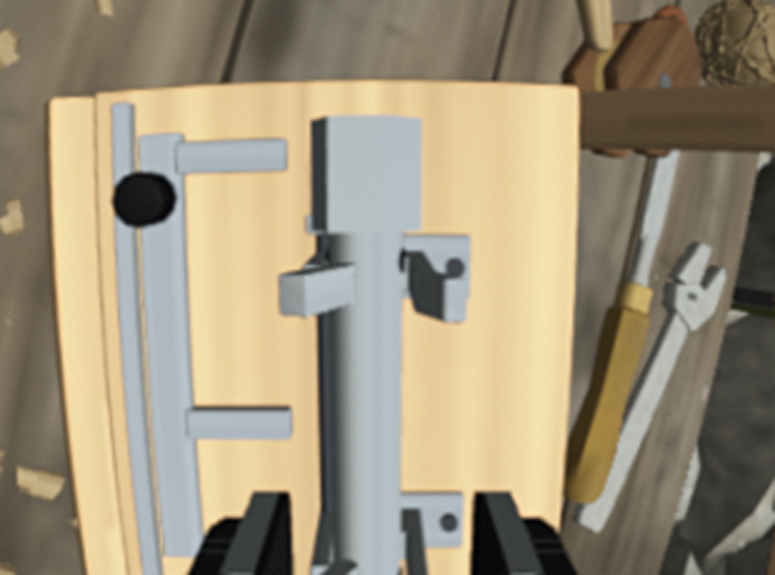

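The spanner is seated with the jaw closed over it, and its centre is at the predicted pixel. The knob is at crop (145,198), matching the model. Next I go beside the knob with shut fingers.

>>> step_arm --deltas '[[[0.5, -0.35, 0, 0, 0, 0, 0], [1.0, -0.7, 0, 0, 0, 0, 0], [1.6, -1.09, 0.2, 0, 0, 0, 0], [1.61, -1.09, 0.3, 0, 0, 0, 0], [1.61, -1.09, 0.5, 0, 0, 0, 0], [1.61, -1.09, 0.8, 0, 0, 0, 0], [1.61, -1.09, 1.1, 0, 0, 0, 0], [1.61, -1.09, 1.35, 0, 0, 0, 0], [1.61, -1.09, 1.53, 0, 0, 0, 0], [1.61, -1.09, 1.53, 0, 0, 0, 0]]]' --grip_force 20

```text
clock: 13.55
tcp_pos: [0.5599, 0.2655, 0.0629]
tool_rot: [1.612, 2.162, 0.68]
force: [-0.1, 0.1, 0.9]
width: -0.0003
gripper_force: 0.0
```

```bash
python3 st.py
python3 - <<'E'
from fit import *
s=monitor.sense();F=frame(PSI)
for y in(.085,.046,.04):print(delta(s,P+F@np.array([-.064,y,.003]),toolR(PSI)))
E
```

```text
tcp in clip mm [-65.7  97.6   1.3] force clip [ 1.1 -0.1 -0. ] [1.  0.2 0.6] 0.00026332241033015806 13.6
([-1.624, 1.098, -0.153], [-0.012, 0.014, -0.023])
([-0.21, 0.029, -0.029], [-0.012, 0.014, -0.023])
([-0.86, 0.03, -0.028], [-0.012, 0.014, -0.023])
([-0.96, 0.03, -0.028], [-0.012, 0.014, -0.023])
```

>>> step_arm --deltas '[[[-0.1, 0.03, 0, 0, 0, 0, 0], [-0.18, 0.03, 0, 0, 0, 0, 0], [-0.26, 0.03, 0, 0, 0, 0, 0], [-0.34, 0.03, 0, 0, 0, 0, 0], [-0.42, 0.03, 0, 0, 0, 0, 0], [-0.5, 0.03, 0, 0, 0, 0, 0], [-0.58, 0.03, 0, 0, 0, 0, 0], [-0.66, 0.03, 0, 0, 0, 0, 0], [-0.73, 0.03, 0, 0, 0, 0, 0], [-0.73, 0.03, 0, 0, 0, 0, 0]]]'

```text
clock: 14.85
tcp_pos: [0.5734, 0.2246, 0.0654]
tool_rot: [1.61, 2.161, 0.682]
force: [0.6, 0.2, 0.0]
width: 0.0
gripper_force: 0.0
```

```bash
python3 st.py
```

```text
tcp in clip mm [-63.6  54.3   2.2] force clip [ 0.1 -0.1 -0.4] [ 0.3 -0.  -0.3] 5.176587733055796e-05 14.9
([-0.903, 1.061, -0.138], [0.004, 0.01, -0.016])
```

>>> step_arm --deltas '[[[-0.015, 0, 0, 0, 0, 0, 0], [-0.03, 0, 0, 0, 0, 0, 0], [-0.045, 0, 0, 0, 0, 0, 0], [-0.06, 0, 0, 0, 0, 0, 0], [-0.075, 0, 0, 0, 0, 0, 0], [-0.09, 0, 0, 0, 0, 0, 0], [-0.1, 0, 0, 0, 0, 0, 0], [-0.11, 0, 0, 0, 0, 0, 0], [-0.12, 0, 0, 0, 0, 0, 0], [-0.13, 0, 0, 0, 0, 0, 0]]]'

```text
clock: 16.15
tcp_pos: [0.5747, 0.2191, 0.0648]
tool_rot: [1.61, 2.165, 0.683]
force: [-2.6, 13.2, 1.1]
width: -0.0001
gripper_force: 7.1
```

```bash
python3 st.py
python3 - <<'E'
from fit import *
s=monitor.sense();c=camera('wrist');cv2.imwrite('pics/w8.png',c['img'])
print(nets.landmark_of(c,'lock_knob')[:1]);F=frame(PSI)
for v in [[-.064,.0646,-.012],[-.064,.028,-.012]]: print(v,np.round(wpix(c,P+F@np.array(v),s),1))
E
```

```text
tcp in clip mm [-64.   48.6   1.9] force clip [ 1.8 13.4  0.7] [-2.8 13.1  1.6] -0.00015318887997918166 16.2
([-0.809, 1.068, -0.146], [-0.014, -0.02, -0.006])
[]
[-0.064, 0.0646, -0.012] [281.3 235.9]
[-0.064, 0.028, -0.012] [281.5 305.8]
```

>>> step_arm --deltas '[[[-0.01, 0, 0, 0, 0, 0, 0], [-0.02, 0, 0, 0, 0, 0, 0], [-0.02, 0, 0, 0, 0, 0, 0], [-0.02, 0, 0, 0, 0, 0, 0], [-0.02, 0, 0, 0, 0, 0, 0], [-0.02, 0, 0, 0, 0, 0, 0], [-0.02, 0, 0, 0, 0, 0, 0], [-0.02, 0, 0, 0, 0, 0, 0], [-0.02, 0, 0, 0, 0, 0, 0], [-0.02, 0, 0, 0, 0, 0, 0]]]'

```text
clock: 17.55
tcp_pos: [0.5747, 0.219, 0.0648]
tool_rot: [1.609, 2.167, 0.683]
force: [-3.0, 16.1, 2.3]
width: 0.0001
gripper_force: 8.5
```

```bash
python3 st.py
```

```text
tcp in clip mm [-64.1  48.5   1.9] force clip [ 2.8 16.5  0.1] [-2.6 16.5  1.7] 0.00029925503238085663 17.6
([-0.808, 1.067, -0.147], [-0.018, -0.033, 0.001])
```

At the end stop: the force rose to 16 N with no further motion. Backing off.

>>> step_arm --deltas '[[[0.15, 0, 0, 0, 0, 0, 0], [0.3, 0, 0, 0, 0, 0, 0], [0.3, 0, -0.3, 0, 0, 0, 0], [0.3, 0, -0.8, 0, 0, 0, 0], [0.3, 0, -1.3, 0, 0, 0, 0], [0, 0.2, -1.7, 0, 0, 0, 0], [-0.3, 0.4, -2.1, 0, 0, 0, 0], [-0.6, 0.6, -2.5, 0, 0, 0, 0], [-0.8, 0.6, -2.6, 0, 0, 0, 0], [-0.8, 0.6, -2.6, 0, 0, 0, 0]]]'

```text
clock: 18.85
tcp_pos: [0.5321, 0.1518, 0.2133]
tool_rot: [1.612, 2.16, 0.681]
force: [-0.5, 0.9, -0.4]
width: 0.0
gripper_force: 0.0
```

```bash
python3 st.py
python3 - <<'E'
from fit import *
s=monitor.sense();c=camera('wrist');cv2.imwrite('pics/w9.png',c['img']);t=camera('scene')
print(nets.landmark_of(c,'lock_knob')[:1],nets.landmark_of(t,'sanding_block')[:1]);F=frame(PSI)
for v in [[-.064,.0646,-.012],[-.064,.029,-.012],[0,.085,0],[0,-.085,0]]: print(v,np.round(wpix(c,P+F@np.array(v),s),1))
E
```

```text
tcp in clip mm [-29.   -3.  157.5] force clip [ 0.2 -0.1  0.2] [ 0.  -0.1  0.3] 0.00015925547873579094 18.9
([0.054, 0.488, 2.45], [-0.022, 0.014, -0.028])
[{'pixel': [239.3, 159.9], 'conf': 0.95}] [{'pixel': [338.9, 294.7], 'conf': 0.56}]
[-0.064, 0.0646, -0.012] [242.9 121.3]
[-0.064, 0.029, -0.012] [243.6 160.5]
[0, 0.085, 0] [316.   97.3]
[0, -0.085, 0] [312.6 280.2]
```

View pics/w9.png

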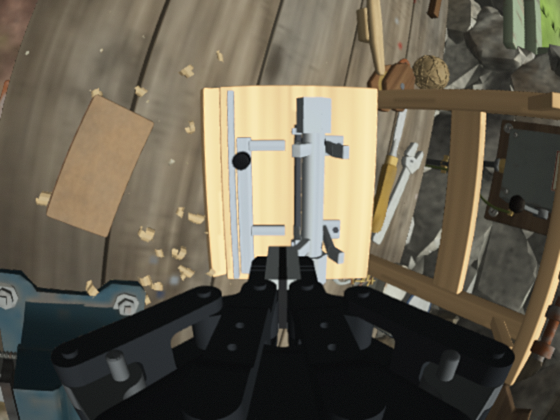

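The spanner is seated with both jaw fingers over it at (303,150) and (300,243). The knob is at its end position (241,160), the block is unmoved, and the robot is clear of everything.

```bash
python3 -c "
from bench import sign_off
print(sign_off())"
```

```text
the job is handed in; nothing more can be done
None
```

The spanner is fully home in the clip with the jaw closed over it, the lock is at its right-hand end stop, the sanding block shows no movement in the scene camera, and the job is handed in at about 19 s of robot time.

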